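Set up a solvent rub test: seat the test panel and open the safety-capped solvent bottle

ROBOT

A 6-joint arm with a two-finger parallel gripper is mounted at the origin on the work surface; the furniture and walls round the work are solid. World frame = base frame: x ahead of the robot, y to its left, z up, the work surface at z = 0. Lengths are in mm, angles in rad, forces in N, time in s.
With the tool pointing down it reaches from about 275 to 750 mm from the base axis. Payload 10.2 kg.
Tool frame: the origin (TCP) lies at the centre of the arm's flange, where the gripper is bolted on; the fingertips stand ctrl.tip_reach ahead of it and the grasp point (between the pads) lies 155 mm ahead of it (ctrl.tip_reach is the distance from the TCP to the fingertips, in mm); z points along the fingers, y is the direction in which the jaws open and shut (so a half turn about z gives the same grasp; the last joint's range is limited). The gripper opens to 85 mm and grips with 20 to 120 N. Pads are 22 mm wide; open, the fingers measure 114 mm over their backs; the gripper's body (76 mm by 85 mm) begins 54 mm behind the grasp point. The pads swing forward as they close: fully open they stand 13 mm farther back than shut.
Start: joints at [-1.508, 0.313, 1.498, -0, 1.331, -0.223], TCP at [147.998, -503.715, 404.694] pointing down, gripper open.
Joint ranges: [-2.94, 2.94], [-0.97, 2.17], [0.19, 2.56], [-1.23, 4.37], [0.02, 3.11], [-2.88, 2.88]. Speed limits (rad/s): [2.39, 2.39, 3.01, 3.14, 3.14, 3.14].

INTERFACE

Orientations are given as a unit quaternion [w, x, y, z].
In Python, from rig import ctrl, viewer gives the robot as it stands.
- The arm moves only by the tool drive_tool, never from a script. Its argument "rows" is a list that holds one entry, the list of rows, each a list of 6 numbers: the shift along the world's x, y, z normalised to -1 to 1, where 1 is 0.1 m, then the turn, a rotation vector about the world's x, y, z normalised to -1 to 1, where 1 is 90 degrees. A call has 1 to 10 rows; each row is the pose to reach, as a shift and turn from the pose measured when the call began; what a row does not reach only later rows make up. A row lasts 1/8 s, in which the tool goes at most 62.5 mm and 10.7 degrees, less where a joint would pass 70% of its speed; a pose out of reach is approached as far as the arm can. A call with a number of a shift or a turn outside -1 to 1 is refused whole. A call with a gripper value outside its range is refused whole. "fingers" is the opening, from -1 (shut) to 1 (fully open), set as the call begins (left out, the last holds). The fingers move at their own pace and stop on an object; "force" is the grip in N (left out, the last holds). Time passes only in rows, so rows that repeat a pose let the fingers close. It gives the time, the measured TCP pose, the force and the opening at its end, in the units of the state.
- ctrl.sense(): the state, without advancing time (a new reading comes with each control period).
- viewer.capture(name): name is "side" or "top" or "wrist"; returns the picture (420x560x3 uint8, red, green, blue); there is no depth.
- viewer.calibration(name): a dict with "mtx" (3x3 intrinsics, pixels), "extrinsics" (4x4, takes a point from camera to world coordinates). Camera axes: x right, y up, looking along -z (the intrinsics and any distortion apply to the point x, -y, -z); pixel columns grow to the right and rows downward; lengths in mm; the calibration is good to about 2 mm. A picture is of the moment at which its call begins: read the wrist's pose just before it. calibration takes no time and is no camera call; for the wrist camera it gives the pose at the moment of the call.
- ctrl.finish_job(): hands the job in, once; it reports no verdict.
The state is a dict: "time_s": time; "joints": joint angles; "dq": joint speeds; "tau": joint torques, N m; "eef_pos": TCP position; "ee_rot": TCP orientation; "force": force on the tool from outside, world axes, zero at the start; "wrist_torque": the same for the moment, N m; "grip_width": opening from 0.0 (shut) to 1.0 (fully open).
Only numpy, scipy, OpenCV 4.12 (cv2) and the standard library are available. Lean on these libraries where they do the work, as an engineer would, in place of code of your own. Each camera call takes 0.05 s, during which the arm holds its last target.

TASK

Get the solvent rub test ready. First slide the blue-coated test panel, coated end first and coat up, into the channel of the aluminium panel holder until it is fully home against the stop, and let go of it. Then press down the red safety cap of the white solvent bottle, twist it anticlockwise until it comes free, lift it off, and finish while still holding the cap upright and still, roughly 5 to 10 cm above the bottle's mouth, with the bottle left standing in its tray and the other things on the worktop undisturbed.

Things in the scene. Friction and masses are not known exactly. Their poses are not given: they have to be found in the camera images.
- test_panel: Loose flat test panel (board, 0.07 kg), 170 x 60 x 9 mm, lying flat on the worktop. Origin: centre of its underside. x runs along its length towards the coated end (the front 120 mm are coated blue on top, the rear 50 mm towards -x are bare wood with a small dark hole), y across its width, z up.
- panel_grip (a point): Point on the test panel's bare rear part, 50 mm behind its centre, on the centre line at mid thickness: a good place to grip the panel across its 60 mm width. Axes as test_panel. When the panel is home, this point is 31 mm outside the holder's mouth.
- panel_front (a point): Middle of the test panel's front (coated) end, on the underside (85 mm ahead of its origin). Axes as test_panel.
- panel_holder: Aluminium panel holder fixed to the worktop, base plate 120 x 100 x 6 mm (x from -54 to +66 mm), 23 mm high overall. Origin: on the worktop, under the middle of the channel. Its straight channel runs along x from the mouth, which faces the robot's side (-x), to the dark stop block (face at x = +50 mm). A panel that is home projects 66 mm from the base plate.
- holder_stop (a point): Foot of the stop face, on the channel floor, on the channel's centre line (50 mm along +x from the holder's origin, 6 mm above the worktop). Axes as panel_holder: x points into the channel towards the stop. The panel is home when panel_front meets this point.
- bottle_tray: Grey plastic bench tray fixed to the worktop, 175 x 91 mm, 48 mm high, with two square 78.5 mm pockets one behind the other along its x axis; pocket floors 6 mm above the worktop. Origin: centre of its underside. The bottle stands in the pocket at -x, a green tin in the other.
- solvent_bottle: White square solvent bottle, 75 x 75 mm, loose (0.55 kg) but kept from turning by its tray pocket (about 2 mm play each side). Origin: centre of its underside, 6 mm above the worktop; z up. Body up to 104 mm, then a rounded shoulder up to 122 mm (114 mm or lower outside 26 mm radius), then the neck, 28 mm across with two side lugs.
- bottle_mouth (a point): Centre of the bottle's open mouth, top of the neck, 148 mm above the bottle's underside.
- safety_cap: Red ribbed push-and-turn cap on the bottle, round, 47 mm across, 28 mm high, 0.045 kg, white mark on top from the centre along its +x. Origin: centre of the skirt's lower edge, 132 mm above the bottle's underside when locked; z up. Locked as found: it turns only about 0.1 rad and cannot be lifted. About 15 mm are free between the skirt's lower edge and the shoulder round it.
- tin_green: Bystander: small green paint tin, 68 mm across, 62 mm high, in the tray's second pocket. Origin: centre of its underside.
- pot_red: Bystander: red tester pot, 49 mm across, 60 mm high, at the back of the worktop. Origin: centre of its underside.
- pot_orange: Bystander: orange tester pot, 49 mm across, 60 mm high, at the back. Origin: centre of its underside.
- pot_green: Bystander: green tester pot with cream lid, 49 mm across, 60 mm high, at the back. Origin: centre of its underside.
- tape_cream: Bystander: roll of cream masking tape lying flat, 104 mm across, 25 mm high, back left. Origin: centre of its underside.
- tin_red: Bystander: small red paint tin, 60 mm across, 55 mm high, back right. Origin: centre of its underside.
- holder_mouth (a point): Middle of the channel's mouth, on its floor (6 mm above the worktop, 54 mm from the holder's origin towards -x). Axes as panel_holder. Channel: 63 mm between the side rails, 11.5 mm high under two lips that cover about 4 mm of each panel edge, open above in the middle. The first 14 mm flare outward and upward by about 3 mm; a ramp, 58 mm wide, rises from the worktop to the floor over 16 mm before it.
- cap_top (a point): Middle of the cap's top face (28 mm above its origin). To open: press straight down 4 to 5 mm (hard limit 6) against a spring of about 6 N at first, 9 N at 4 mm; keep it down and turn anticlockwise seen from above; past the locking teeth after 0.4 rad, free to lift from 0.8 to 2.2 rad, best 1.2. Clockwise is blocked. Then the spring pushes it up about 2 mm and it lifts off.
Not all that is in view belongs to the job. What is meant by the panel_holder is not pink, and is the smaller of those in its own colour.

How it is judged (in metres and radians):
On the way, in this order (a step that is already met when the one before it is completed fails the run):
1. the test panel is home against the stop, in the channel, and let go (x of panel_front in the frame of holder_stop between -0.004 and 0.003 m and y of panel_front in the frame of holder_stop between -0.005 and 0.005 m and z of panel_front in the frame of holder_stop between -0.003 and 0.004 m and angle between the x axis of test_panel and the x axis of panel_holder, either way round below 0.06 rad and angle between test_panel's own z axis and vertical below 0.06 rad and contact force between the fingers and test_panel below 0.1 N), for 0.2 s.
2. the cap has been twisted at least 0.6 rad while still down on the neck (angle between the x axis of safety_cap and the x axis of solvent_bottle, either way round above 0.6 rad and z of safety_cap in the frame of solvent_bottle below 0.136 m), for 0.05 s.
At the end, for the whole second after the job is handed in: Panel within 4 mm of the stop, flat and in line (0.06 rad). Cap held by the fingers, clear of the bottle, its lower edge 35 to 140 mm above the mouth and within 35 mm sideways, upright (0.2 rad) and still. Bottle within 10 mm of its place, upright (0.08 rad), at rest (all of step 1 and z of safety_cap in the frame of bottle_mouth between 0.035 and 0.14 m and horizontal distance between safety_cap and bottle_mouth below 0.035 m and angle between safety_cap's own z axis and vertical below 0.2 rad and contact force between the fingers and safety_cap above 1 N and contact force between safety_cap and solvent_bottle below 0.05 N and linear speed of each of safety_cap, solvent_bottle below 0.02 m/s and distance of solvent_bottle from where it was at the start of the episode below 0.01 m and angle between solvent_bottle's own z axis and vertical below 0.08 rad); the arm keeps its last pose, push and grip.
It fails at once if the bottle is lifted more than 15 mm or tipped more than 0.2 rad (distance of solvent_bottle from where it was at the start of the episode above 0.015 m or angle between solvent_bottle's own z axis and vertical above 0.2 rad).
It fails at once if a bystander is pushed more than 20 mm away (distance of any of tin_green, pot_red, pot_orange, pot_green, tape_cream, tin_red from where it was at the start of the episode above 0.02 m).
It also fails if it takes over 58 s, if anything falls off the work surface, if the arm or the gripper's body presses on something with over 40 N, if the wrist force passes 120 N, or if a joint passes its speed limit or range.

## Working session

There is one attempt and no reset: what is moved stays moved. The work goes in short steps, Python scripts to look and compute and a tool call to move; the robot and the scene stay as the last step left them, time stands still between calls to the robot, and variables do not carry over. Pictures are saved under pics/ and viewed, and the job is handed in when it is done.

Besides the shell and the picture viewer there is one more tool, called after "Call:" in YAML: its name, and indented under it one key for each argument. drive_tool: Moves the arm, as the interface text tells. Scaled input: -1 to 1 covers 0.1 m each way for a shift and 90 degrees each way for a turn. Its arguments: {"type":"object","properties":{"rows":{"type":"array","items":{"type":"array","items":{"type":"array","items":{"type":"number"}}}},"fingers":{"type":"number"},"force":{"type":"number"}},"required":["rows"]}

```bash
mkdir -p pics; ls
python3 - <<'E'
from rig import ctrl, viewer
import cv2, numpy as np
print(ctrl.sense(), ctrl.tip_reach)
for n in ["side","top","wrist"]:
    c=viewer.calibration(n); print(n,np.round(c['mtx'],1).tolist(),np.round(c['extrinsics'],3).tolist(),c.keys())
    cv2.imwrite(f"pics/{n}0.png",viewer.capture(n)[:,:,::-1])
E
```

```text
pics
{'time_s': 0.0, 'joints': array([-1.50834919e+00,  3.13450737e-01,  1.49845774e+00,  1.02112322e-05,
        1.33100056e+00, -2.23408960e-01]), 'dq': array([ 3.95499996e-04,  2.34620340e-04,  1.21862636e-03, -1.61441522e-03,
       -1.79035568e-03, -8.83649904e-05]), 'tau': array([-1.09347482e-03, -4.12267041e+01, -2.59743369e+01, -2.38624161e-04,
        4.24848768e-03, -1.62805287e-05]), 'eef_pos': array([ 148.02084619, -503.65720616,  404.12677462]), 'ee_rot': array([-6.55665040e-04,  9.89803122e-01,  1.42440679e-01,  5.78575762e-05]), 'force': array([ 0.42424602,  0.35995655, -0.3982879 ]), 'wrist_torque': array([-0.01514627,  0.05355532,  0.01918448]), 'grip_width': 0.9999805176502802} 173.4
side [[478.1, 0.0, 285.5], [0.0, 478.1, 206.6], [0.0, 0.0, 1.0]] [[-0.808, 0.288, -0.513, -344.697], [-0.588, -0.417, 0.693, 1092.078], [-0.014, 0.862, 0.507, 1046.796], [0.0, 0.0, 0.0, 1.0]] dict_keys(['mtx', 'extrinsics'])
top [[532.5, 0.0, 281.9], [0.0, 532.5, 208.0], [0.0, 0.0, 1.0]] [[-0.179, 0.827, -0.533, -487.874], [-0.984, -0.153, 0.092, 37.528], [-0.006, 0.541, 0.841, 1834.428], [0.0, 0.0, 0.0, 1.0]] dict_keys(['mtx', 'extrinsics'])
wrist [[359.2, 0.0, 277.5], [0.0, 359.2, 208.7], [0.0, 0.0, 1.0]] [[0.282, 0.911, 0.3, 223.869], [-0.959, 0.269, 0.086, -480.386], [-0.002, -0.312, 0.95, 373.65], [0.0, 0.0, 0.0, 1.0]] dict_keys(['mtx', 'extrinsics'])
```

View pics/side0.png

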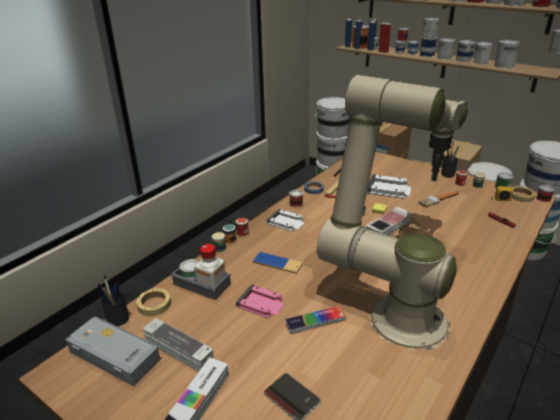

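View pics/top0.png

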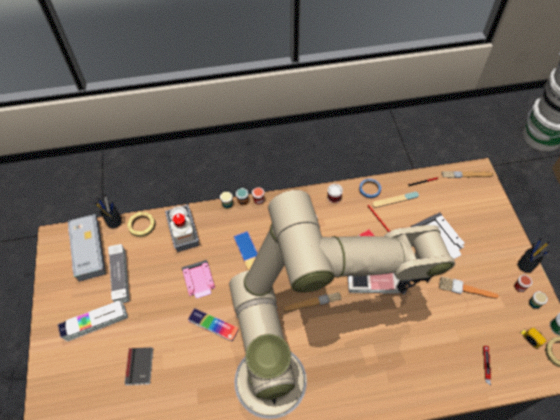

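View pics/wrist0.png

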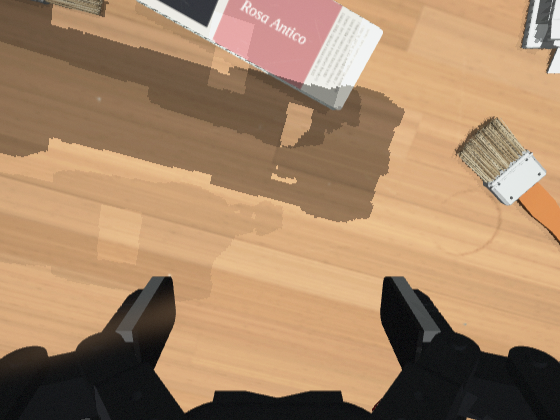

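Overview: the side view shows the panel at (278,262), pink holder (261,300), silver holders at (286,220) and (389,186), and the bottle with its red cap at (208,252). Next I'll zoom in on these.

```bash
cat > h.py <<'E'
import numpy as np, cv2
from rig import ctrl, viewer
def ray(c,u,v):
    M=np.array(c['mtx']);E=np.array(c['extrinsics'])
    d=np.linalg.inv(M)@[u,v,1]; d=np.array([d[0],-d[1],-d[2]])
    return E[:3,3],E[:3,:3]@d
def onz(c,u,v,z=0):
    o,d=ray(c,u,v); return o+d*(z-o[2])/d[2]
def proj(c,p):
    M=np.array(c['mtx']);E=np.array(c['extrinsics'])
    q=E[:3,:3].T@(np.array(p)-E[:3,3]); q=np.array([q[0],-q[1],-q[2]]); q=M@q; return q[:2]/q[2]
E
python3 - <<'E'
from h import *
s=viewer.calibration("side");t=viewer.calibration("top")
for n,u,v,z in [("panel",278,262,9),("pink",261,300,10),("silv",286,220,10),("silv2",389,186,10),("cap",208,250,166)]:
    print(n,np.round(onz(s,u,v,z)),np.round(proj(t,onz(s,u,v,z))))
print("top cap",onz(t,180,219,166),"topsilver",onz(t,438,235,10))
im=cv2.imread("pics/side0.png");a=im[150:330,150:430]
cv2.imwrite("pics/side0c.png",cv2.resize(a,None,fx=2.8,fy=2.8,interpolation=cv2.INTER_CUBIC))
E
```

```text
panel [499.   5.   9.] [247. 251.]
pink [422. 199.  10.] [199. 277.]
silv [ 641. -239.   10.] [302. 211.]
silv2 [ 425. -747.   10.] [439. 237.]
cap [590. 246. 166.] [176. 220.]
top cap [590.78993417 232.69359425 166.        ] topsilver [ 432.3573998  -743.72031389   10.        ]
```

View pics/side0c.png

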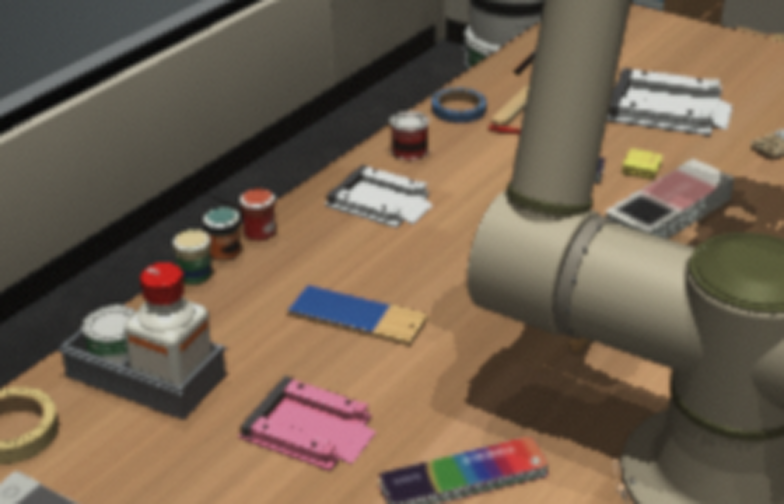

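Candidates for the holder (side view): pink (261,300) is ruled out by colour, the large silver one is at (389,186), and the small silver one is at (286,220). I choose the small silver one, at about (641,-239), and will check it up close with the wrist camera.

Call:
drive_tool:
  rows:
    - [[0.4,0.5,0.1,0,0,0],[0.85,1,0.15,0,0,0]]

```text
time_s: 0.4
eef_pos: [228.7, -407.9, 418.7]
ee_rot: [-0.001, 0.99, 0.142, 0.0]
force: [0.4, -1.0, -0.5]
grip_width: 1.002
```

Call:
drive_tool:
  rows:
    - [[0.4,0.5,0.1,0,0,0],[0.85,1,0.15,0,0,0]]

```text
time_s: 0.65
eef_pos: [308.9, -312.4, 433.4]
ee_rot: [-0.0, 0.99, 0.141, 0.0]
force: [-0.4, -1.7, 0.0]
grip_width: 0.996
```

Call:
drive_tool:
  rows:
    - [[0.4,0.5,0.1,0,0,0],[0.9,1,0.15,0,0,0],[0.9,1,0.15,0,0,0]]

```text
time_s: 1.02
eef_pos: [400.4, -210.0, 448.6]
ee_rot: [-0.0, 0.99, 0.143, 0.0]
force: [-0.9, -0.8, 0.3]
grip_width: 1.002
```

Call:
drive_tool:
  rows:
    - [[0.4,0.5,0,0,0,0],[0.8,1,0,0,0,0],[0.8,1,0,0,0,0],[0.8,1,0,0,0,0]]

```text
time_s: 1.52
eef_pos: [480.3, -110.6, 448.3]
ee_rot: [-0.0, 0.99, 0.144, 0.0]
force: [-0.2, -0.1, -0.1]
grip_width: 1.002
```

```bash
cat > shot.py <<'E'
import sys,json
from h import *
n,f=sys.argv[1:3]
s=ctrl.sense()
c=viewer.calibration(n); im=viewer.capture(n)[:,:,::-1]
cv2.imwrite(f"pics/{f}.png",im); json.dump({k:np.array(v).tolist() for k,v in c.items()},open(f"pics/{f}.json","w"))
print(round(s['time_s'],2),np.round(s['eef_pos'],1),np.round(s['ee_rot'],4),np.round(s['joints'],3),np.round(s['force'],1),round(s['grip_width'],3))
E
python3 shot.py wrist w1
```

```text
1.52 [ 480.3 -110.6  448.3] [-4.000e-04  9.896e-01  1.435e-01  0.000e+00] [-4.650e-01  2.120e-01  1.515e+00  1.000e-03  1.415e+00  8.180e-01] [-0.2 -0.1 -0.1] 1.002
```

View pics/w1.png

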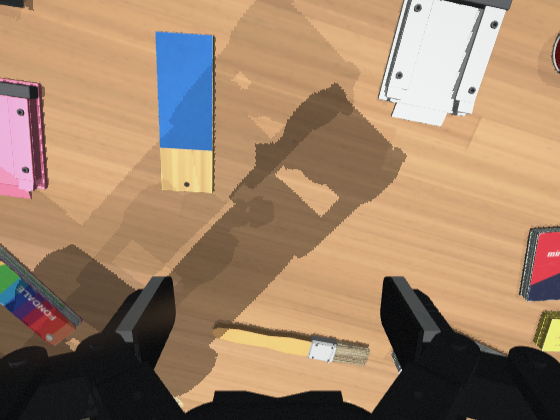

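The wrist view shows the panel (blue 156–214, 33–150; bare end down to row 191) and the silver holder at (445,55) with its mouth facing down the image. I'll move forward and right to see the holder squarely.

Call:
drive_tool:
  rows:
    - [[0.4,-0.3,-0.2,0,0,0],[0.8,-0.7,-0.4,0,0,0],[0.8,-0.7,-0.4,0,0,0],[0.8,-0.7,-0.4,0,0,0]]

```text
time_s: 2.08
eef_pos: [559.2, -182.1, 408.7]
ee_rot: [-0.0, 0.99, 0.142, 0.0]
force: [-0.2, 0.2, 0.2]
grip_width: 1.0
```

```bash
python3 shot.py wrist w2
python3 - <<'E'
from h import *; import json
c=json.load(open("pics/w1.json")); im=cv2.imread("pics/w1.png")
hsv=cv2.cvtColor(im,cv2.COLOR_BGR2HSV)
m=cv2.inRange(hsv,(95,120,60),(120,255,255)); m[200:]=0
n,l,st,ce=cv2.connectedComponentsWithStats(m); k=1+np.argmax(st[1:,4]); print(st[k],ce[k])
cn=cv2.findContours((l==k).astype(np.uint8),cv2.RETR_EXTERNAL,cv2.CHAIN_APPROX_NONE)[0][0][:,0]
P=np.array([onz(c,u,v,9)[:2] for u,v in cn],np.float32)
r=cv2.minAreaRect(P); print(r,cv2.boxPoints(r))
a=im[0:220,130:560]; cv2.imwrite("pics/w1c.png",cv2.resize(a,None,fx=1.8,fy=1.8,interpolation=cv2.INTER_CUBIC))
E
```

```text
2.08 [ 559.2 -182.1  408.7] [-3.000e-04  9.899e-01  1.420e-01  1.000e-04] [-5.140e-01  4.510e-01  1.290e+00  1.000e-03  1.401e+00  7.720e-01] [-0.2  0.2  0.2] 1.0
[ 156   32   57  118 6213] [184.45614035  89.90857879]
((524.5089111328125, 9.261825561523438), (119.02791595458984, 58.72500228881836), 12.953207015991211) [[459.92758   24.536787]
 [473.09116  -32.693867]
 [589.0902    -6.013136]
 [575.92664   51.217518]]
```

View pics/w2.png

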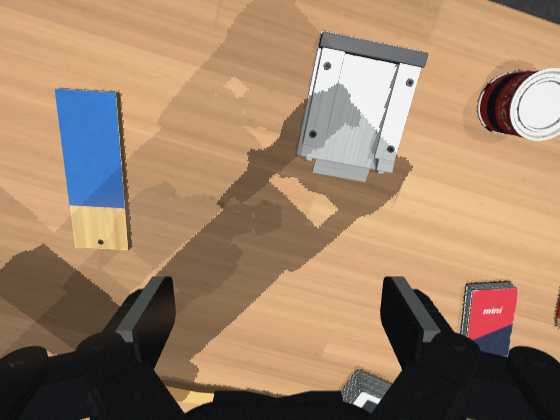

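Run:
```python
from h import *
im=cv2.imread("pics/w2.png"); a=im[20:195,280:450]; cv2.imwrite("pics/w2c.png",cv2.resize(a,None,fx=4,fy=3.4,interpolation=cv2.INTER_CUBIC) if 0 else cv2.resize(a,None,fx=3.4,fy=3.4,interpolation=cv2.INTER_CUBIC))
```

```text
(no output)
```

View pics/w2c.png

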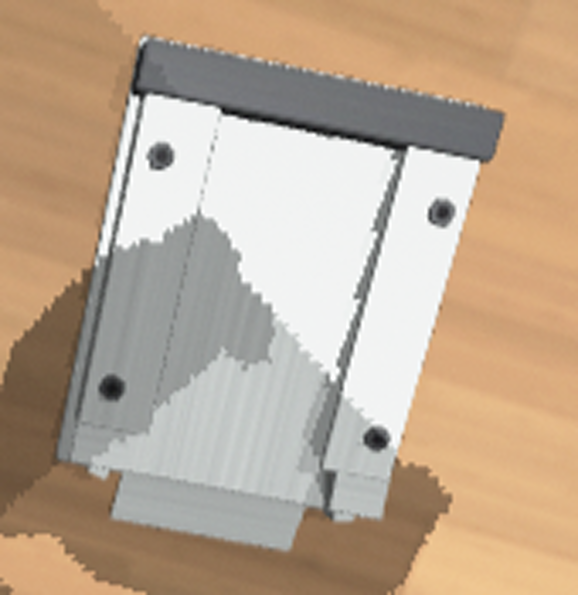

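Run:
```python
from h import *; import json
c=json.load(open("pics/w2.json"))
def q(x,y,z): return onz(c,280+x/3.4,20+y/3.4,z)
F={'stop back':[(145,38,23),(505,113,23)],'stop front':[(135,92,23),(490,161,23)],
'screwL':[(112,388,23),(161,156,23)],'screwR':[(376,438,23),(442,212,23)],
'lipL':[(152,430,23),(220,108,23)],'lipR':[(338,470,23),(410,150,23)],
'ramp top':[(118,472,6),(303,505,6)],'ramp bot':[(110,517,0),(293,549,0)],'baseL':[(60,460,6),(134,95,6)]}
for k,(a,b) in F.items():
    A,B=q(*a),q(*b); d=B-A
    print(k,np.round(A[:2],1),np.round(B[:2],1),'mid',np.round((A+B)[:2]/2,1),'len',round(np.hypot(*d[:2]),1),'ang',round(np.arctan2(d[1],d[0]),3))
```

```text
stop back [ 695.  -182.8] [ 704.8 -281.1] mid [ 699.9 -232. ] len 98.8 ang -1.471
stop front [ 681.9 -184.4] [ 692.6 -282.1] mid [ 687.3 -233.3] len 98.3 ang -1.461
screwL [ 606.2 -202.7] [ 668.8 -196.2] mid [ 637.5 -199.4] len 62.9 ang 0.104
screwR [ 614.2 -280.6] [ 676.9 -274.7] mid [ 645.5 -277.7] len 63.0 ang 0.093
lipL [ 598.1 -217.5] [ 684.5 -207.5] mid [ 641.3 -212.5] len 87.1 ang 0.116
lipR [ 602.3 -273.5] [ 689.1 -260.3] mid [ 645.7 -266.9] len 87.8 ang 0.151
ramp top [ 581.2 -214.5] [ 587.5 -272.6] mid [ 584.4 -243.5] len 58.4 ang -1.462
ramp bot [ 566.  -217.4] [ 572.6 -276.4] mid [ 569.3 -246.9] len 59.4 ang -1.461
baseL [ 579.7 -196.3] [ 683.3 -185.6] mid [ 631.5 -190.9] len 104.2 ang 0.103
```

Holder confirmed in the crop: it is silver, about 99 mm wide, with the stop block at the far end and the ramp towards the robot. Yaw is about 0.105 and the origin about (636,-238.5). Moving to the panel, grip point about (451,-8) at yaw 0.226.

Call:
drive_tool:
  rows:
    - [[-0.35,0.5,-0.4,0,0,-0.02],[-0.6,0.95,-0.8,0,0,-0.038],[-0.6,0.95,-0.8,0,0,-0.038]]

```text
time_s: 2.5
eef_pos: [496.9, -84.1, 329.0]
ee_rot: [-0.001, 0.994, 0.114, -0.0]
force: [0.8, -0.6, 1.2]
grip_width: 0.999
```

Call:
drive_tool:
  rows:
    - [[-0.3,0.4,-0.4,0,0,0],[-0.5,0.8,-0.7,0,0,0],[-0.5,0.8,-0.7,0,0,0],[-0.5,0.8,-0.7,0,0,0]]

```text
time_s: 3.0
eef_pos: [447.7, -4.7, 260.5]
ee_rot: [0.0, 0.993, 0.114, 0.001]
force: [-0.7, -0.8, 0.3]
grip_width: 1.002
```

```bash
python3 shot.py wrist w3;python3 - <<'E'
from h import *; import json
c=json.load(open("pics/w3.json")); im=cv2.imread("pics/w3.png")
hsv=cv2.cvtColor(im,cv2.COLOR_BGR2HSV)
m=cv2.inRange(hsv,(95,120,40),(120,255,255)); m[300:]=0
n,l,st,ce=cv2.connectedComponentsWithStats(m); k=1+np.argmax(st[1:,4]); print(st[k],ce[k])
cn=cv2.findContours((l==k).astype(np.uint8),cv2.RETR_EXTERNAL,cv2.CHAIN_APPROX_NONE)[0][0][:,0]
P=np.array([onz(c,u,v,9)[:2] for u,v in cn],np.float32)
r=cv2.minAreaRect(P); print(r,cv2.boxPoints(r))
E
```

```text
3.0 [447.7  -4.7 260.5] [3.000e-04 9.935e-01 1.138e-01 1.500e-03] [-2.730e-01  3.290e-01  1.901e+00  1.000e-03  9.090e-01  1.069e+00] [-0.7 -0.8  0.3] 1.002
[  233     0   108   193 19201] [286.12811833  93.04473725]
((519.5953369140625, 7.707088470458984), (108.35147857666016, 58.84321212768555), 13.003246307373047) [[460.18875   24.184364]
 [473.42886  -33.14995 ]
 [579.00195   -8.770187]
 [565.76184   48.564125]]
```

View pics/w3.png

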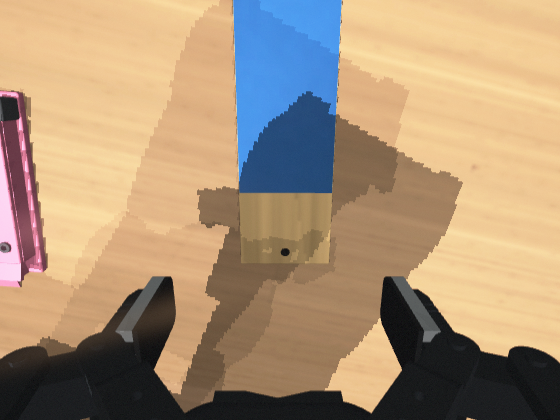

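The picture shows the panel centred below the jaws: blue rear edge at row 192, hole at (285,252). The yaw matches, so I'm descending.

Call:
drive_tool:
  rows:
    - [[0.04,-0.03,-0.4,0,0,0],[0.04,-0.03,-0.7,0,0,0],[0.04,-0.03,-0.85,0,0,0],[0.04,-0.03,-0.9,0,0,0],[0.04,-0.03,-0.9,0,0,0]]

```text
time_s: 3.68
eef_pos: [452.2, -8.2, 171.1]
ee_rot: [0.001, 0.994, 0.113, 0.002]
force: [-0.3, 0.8, 0.1]
grip_width: 0.999
```

Call:
drive_tool:
  rows:
    - [[0,0,0,0,0,0],[0,0,0,0,0,0],[0,0,0,0,0,0],[0,0,0,0,0,0],[0,0,0,0,0,0],[0,0,0,0,0,0]]
  fingers: -0.2
  force: 30

```text
time_s: 4.42
eef_pos: [452.5, -8.2, 172.2]
ee_rot: [0.001, 0.994, 0.113, 0.003]
force: [-1.8, 0.5, 7.9]
grip_width: 0.692
```

Call:
drive_tool:
  rows:
    - [[0,0,0.15,0,0,0],[0,-0.2,0.4,0,0,0],[-0.1,-0.6,0.6,0,0,-0.04],[-0.15,-1,0.6,0,0,-0.078],[-0.15,-1,0.6,0,0,-0.078]]

```text
time_s: 5.05
eef_pos: [437.3, -110.1, 232.8]
ee_rot: [0.002, 0.999, 0.051, 0.003]
force: [0.1, -0.2, -0.1]
grip_width: 0.688
```

Call:
drive_tool:
  rows:
    - [[-0.1,-0.5,0,0,0,0],[-0.15,-0.95,0,0,0,0],[-0.15,-1,0,0,0,0],[-0.15,-1,0,0,0,0]]

```text
time_s: 5.55
eef_pos: [422.4, -209.4, 232.7]
ee_rot: [0.001, 0.999, 0.051, 0.003]
force: [-0.6, -0.1, -1.7]
grip_width: 0.69
```

```bash
python3 shot.py wrist w4
```

```text
5.55 [ 422.4 -209.4  232.7] [0.0013 0.9987 0.0508 0.0033] [-0.71   0.42   1.856  0.004  0.859  0.757] [-0.6 -0.1 -1.7] 0.69
```

View pics/w4.png

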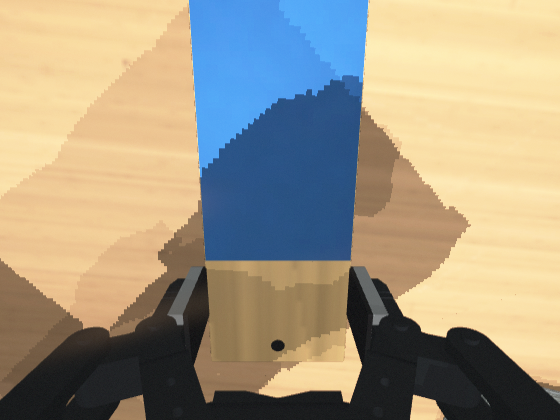

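```bash
python3 - <<'E'
from h import *; import json
c=json.load(open("pics/w4.json")); im=cv2.imread("pics/w4.png")
hsv=cv2.cvtColor(im,cv2.COLOR_BGR2HSV)
m=cv2.inRange(hsv,(95,120,40),(120,255,255)); m[300:]=0
for z in (69.5,):
  L=[];R=[]
  for v in range(5,250,20):
    u=np.where(m[v])[0]; a=onz(c,u.min()-.5,v+0.,z);b=onz(c,u.max()+.5,v+0.,z)
    L.append(a);R.append(b)
  L=np.array(L);R=np.array(R)
  C=(L+R)/2; print('w',np.round(np.linalg.norm(L-R,axis=1),1)); f=np.polyfit(C[:,0],C[:,1],1); print('ang',np.arctan(f[0]),'y at tcp',np.polyval(f,422.4), 'L',np.polyfit(L[:,0],L[:,1],1)[0],'R',np.polyfit(R[:,0],R[:,1],1)[0])
v=261; print('blue edge',onz(c,280,v,69.5))
E
python3 shot.py side s1; python3 -c "
import cv2;im=cv2.imread('pics/s1.png')[150:330,200:430];cv2.imwrite('pics/s1c.png',cv2.resize(im,None,fx=3,fy=3))"
```

```text
w [59.  58.5 58.8 59.  58.6 58.8 58.7 59.  58.8 58.7 59.  58.9 58.8]
ang 0.10027302290810847 y at tcp -209.01713999989136 L 0.0999879745639148 R 0.1012309060178567
blue edge [ 436.4902374  -208.59218476   69.5       ]
5.6 [ 422.5 -209.   232.7] [0.0012 0.9987 0.0512 0.0032] [-0.709  0.42   1.857  0.004  0.859  0.757] [-0.3 -0.1 -1.1] 0.691
```

View pics/s1c.png

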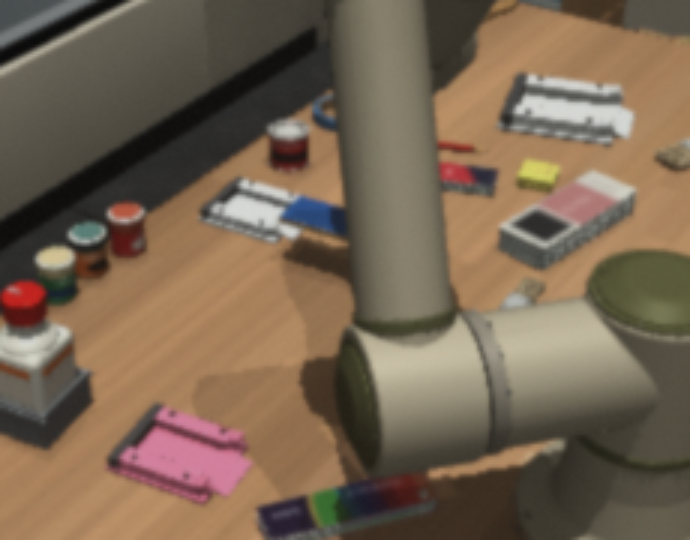

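The panel is level and aligned in the grip: angle 0.100, lateral offset under 0.5 mm, blue edge 14 mm ahead of the TCP. Going to the pre-insertion pose.

Call:
drive_tool:
  rows:
    - [[0.02,-0.3,-0.2,0,0,0.001],[0.02,-0.52,-0.4,0,0,0.001],[0.02,-0.52,-0.53,0,0,0.001],[0.02,-0.52,-0.53,0,0,0.001],[0.02,-0.52,-0.53,0,0,0.001]]

```text
time_s: 6.28
eef_pos: [424.8, -260.1, 180.4]
ee_rot: [0.001, 0.999, 0.053, 0.003]
force: [-0.6, -0.4, -0.5]
grip_width: 0.689
```

```bash
python3 shot.py side s2; python3 -c "
import cv2;im=cv2.imread('pics/s2.png')[180:260,250:350];cv2.imwrite('pics/s2c.png',cv2.resize(im,None,fx=7,fy=7,interpolation=cv2.INTER_CUBIC))"
```

```text
6.28 [ 424.8 -260.1  180.4] [0.0015 0.9986 0.0528 0.0035] [-0.786  0.56   1.806  0.005  0.769  0.676] [-0.6 -0.4 -0.5] 0.689
```

View pics/s2c.png

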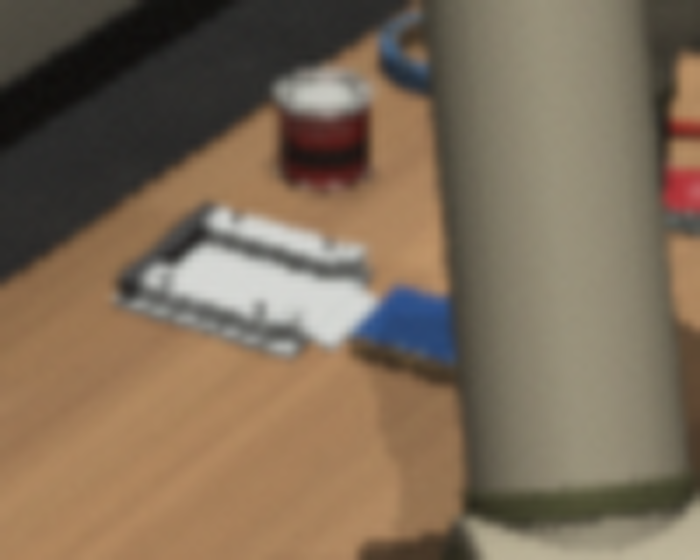

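Call:
drive_tool:
  rows:
    - [[0.1,0.003,-0.01,0,0,0],[0.2,0.014,-0.01,0,0,0],[0.27,0.021,-0.01,0,0,0],[0.34,0.029,-0.01,0,0,0],[0.41,0.036,-0.01,0,0,0],[0.48,0.043,-0.01,0,0,0],[0.55,0.051,-0.01,0,0,0],[0.55,0.051,-0.01,0,0,0]]

```text
time_s: 7.32
eef_pos: [480.2, -255.0, 179.4]
ee_rot: [0.002, 0.999, 0.053, 0.004]
force: [-0.4, 0.3, -0.4]
grip_width: 0.69
```

```bash
python3 shot.py wrist w5
```

```text
7.33 [ 480.2 -255.   179.4] [0.0017 0.9986 0.053  0.0037] [-0.704  0.633  1.666  0.003  0.835  0.758] [-0.4  0.3 -0.4] 0.69
```

View pics/w5.png

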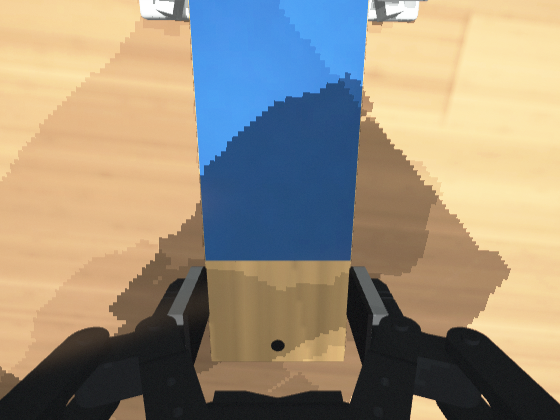

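The panel has entered symmetrically between the rails (rail ends at columns 190 and 367, flush with the panel edges) and no force is felt. Continuing.

Call:
drive_tool:
  rows:
    - [[0.1,0.01,0,0,0,0],[0.2,0.021,0,0,0,0],[0.3,0.031,0,0,0,0],[0.4,0.042,0,0,0,0],[0.5,0.052,0,0,0,0],[0.6,0.063,0,0,0,0],[0.66,0.069,0,0,0,0],[0.66,0.069,0,0,0,0]]

```text
time_s: 8.38
eef_pos: [546.1, -248.1, 179.3]
ee_rot: [0.002, 0.999, 0.053, 0.004]
force: [-0.2, 1.5, -0.7]
grip_width: 0.69
```

Call:
drive_tool:
  rows:
    - [[0.02,0.002,0,0,0,0],[0.04,0.004,0,0,0,0],[0.06,0.006,0,0,0,0],[0.08,0.008,0,0,0,0],[0.08,0.008,0,0,0,0]]

```text
time_s: 9.0
eef_pos: [554.2, -247.3, 179.2]
ee_rot: [0.002, 0.999, 0.053, 0.003]
force: [-0.6, 0.6, -0.9]
grip_width: 0.69
```

Call:
drive_tool:
  rows:
    - [[0.02,0.002,0,0,0,0],[0.04,0.004,0,0,0,0],[0.06,0.006,0,0,0,0],[0.06,0.006,0,0,0,0]]

```text
time_s: 9.5
eef_pos: [557.1, -247.4, 178.1]
ee_rot: [-0.0, 0.999, 0.053, -0.004]
force: [-30.9, -3.1, 9.9]
grip_width: 0.69
```

The stop was reached: −31 N along x at TCP x ≈ 557. Releasing.

Call:
drive_tool:
  rows:
    - [[0,0,0,0,0,0],[0,0,0,0,0,0],[0,0,0,0,0,0],[0,0,0,0,0,0],[0,0,0,0,0,0]]
  fingers: 1

```text
time_s: 10.12
eef_pos: [557.2, -247.3, 178.1]
ee_rot: [-0.0, 0.999, 0.053, -0.004]
force: [-0.3, -0.4, 0.1]
grip_width: 1.0
```

Call:
drive_tool:
  rows:
    - [[0,0,0.2,0,0,0],[0,0,0.5,0,0,0],[-0.2,0,0.9,0,0,0],[-0.4,0,1,0,0,0],[-0.4,0,1,0,0,0]]

```text
time_s: 10.75
eef_pos: [516.8, -247.4, 280.3]
ee_rot: [0.001, 0.999, 0.053, -0.002]
force: [0.6, -0.2, 0.2]
grip_width: 0.997
```

```bash
python3 shot.py wrist w6
```

```text
10.75 [ 516.8 -247.4  280.3] [ 6.000e-04  9.986e-01  5.280e-02 -2.400e-03] [-0.65   0.539  1.505 -0.004  1.101  0.817] [ 0.6 -0.2  0.2] 0.997
```

View pics/w6.png

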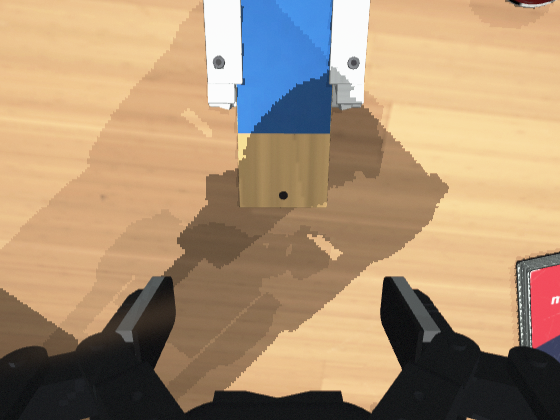

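Run:
```python
from h import *; import json
c=json.load(open("pics/w6.json"))
a=onz(c,284,132.5,15);b=onz(c,284,207,15)
print(a,b,np.linalg.norm(a-b))
for u,v in [(220,105.5),(352,104)]: print(onz(c,u,v,6),onz(c,u,v,20))
im=cv2.imread("pics/w6.png")[0:220,170:400];cv2.imwrite("pics/w6c.png",cv2.resize(im,None,fx=2.7,fy=2.7,interpolation=cv2.INTER_CUBIC))
```

```text
[ 569.21405284 -245.25873078   15.        ] [ 519.1464238  -250.87316257   15.        ] 50.38143826074627
[ 581.02000924 -202.11480563    6.        ] [ 581.84224955 -204.19521136   20.        ]
[ 591.04437104 -287.50878253    6.        ] [ 591.28995879 -284.67689      20.        ]
```

View pics/w6c.png

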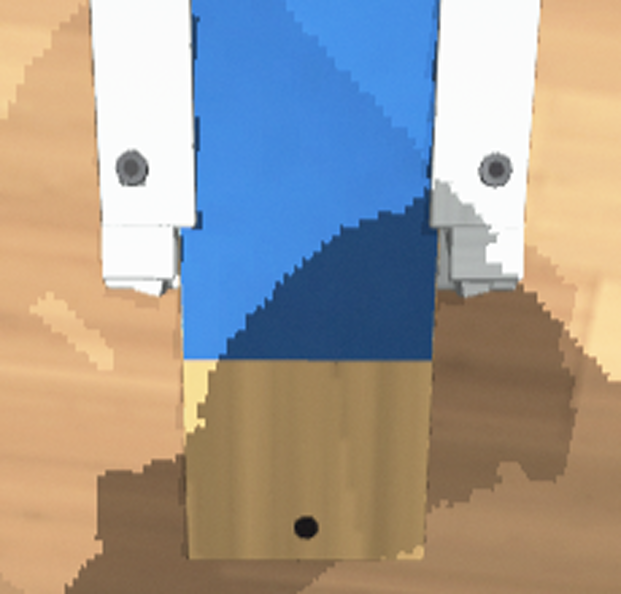

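The crop shows the panel in the channel under both lips, with the blue edge about 17 mm outside the mouth (16 expected when home). One look at the stop face on the way to the bottle.

Call:
drive_tool:
  rows:
    - [[0.3,0.2,0.4,0,0,0],[0.7,0.4,0.7,0,0,0],[0.7,0.4,0.7,0,0,0],[0.7,0.4,0.7,0,0,0]]

```text
time_s: 11.3
eef_pos: [587.2, -207.3, 348.0]
ee_rot: [-0.0, 0.999, 0.053, -0.004]
force: [0.1, -0.2, -0.5]
grip_width: 0.999
```

```bash
python3 shot.py wrist w7; python3 -c "
import cv2;im=cv2.imread('pics/w7.png')[0:220,150:380];cv2.imwrite('pics/w7c.png',cv2.resize(im,None,fx=2.7,fy=2.7,interpolation=cv2.INTER_CUBIC))"
```

```text
11.3 [ 587.2 -207.3  348. ] [-4.000e-04  9.986e-01  5.310e-02 -3.800e-03] [-0.527  0.574  1.257 -0.004  1.317  0.939] [ 0.1 -0.2 -0.5] 0.999
```

View pics/w7c.png

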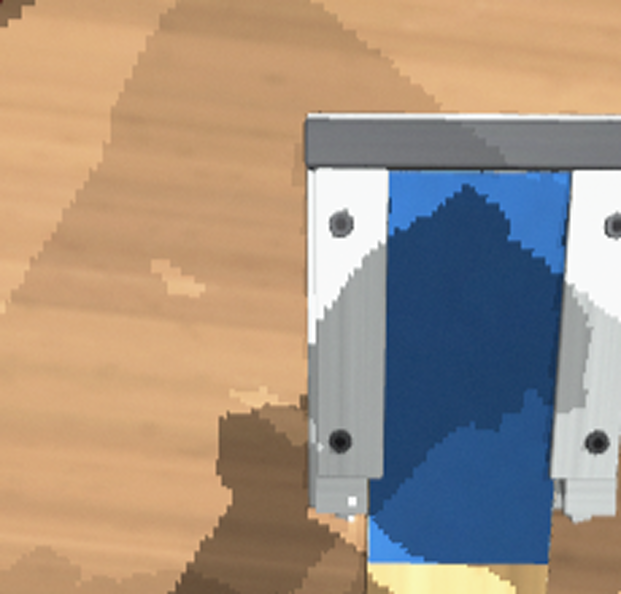

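The blue coat runs right up to the dark stop face in the channel, so the panel is home. Moving across to the bottle.

Call:
drive_tool:
  rows:
    - [[-0.1,0.5,0.1,0,0,0],[-0.2,1,0.2,0,0,0],[-0.2,1,0.2,0,0,0]]

```text
time_s: 11.72
eef_pos: [566.1, -105.6, 368.1]
ee_rot: [-0.001, 0.999, 0.054, -0.004]
force: [0.6, -0.3, 0.1]
grip_width: 0.997
```

Call:
drive_tool:
  rows:
    - [[-0.1,0.5,0.1,0,0,0],[-0.2,1,0.2,0,0,0],[-0.2,1,0.2,0,0,0]]

```text
time_s: 12.1
eef_pos: [545.6, -4.2, 388.2]
ee_rot: [-0.001, 0.998, 0.055, -0.004]
force: [0.4, -1.4, -1.1]
grip_width: 0.998
```

Call:
drive_tool:
  rows:
    - [[-0.1,0.5,0.1,0,0,0],[-0.2,1,0.2,0,0,0],[-0.2,1,0.2,0,0,0]]

```text
time_s: 12.48
eef_pos: [525.4, 96.8, 408.2]
ee_rot: [-0.001, 0.998, 0.056, -0.004]
force: [0.4, -0.6, -0.7]
grip_width: 0.993
```

Call:
drive_tool:
  rows:
    - [[-0.1,0.5,0.1,0,0,0],[-0.2,1,0.2,0,0,0],[-0.2,1,0.2,0,0,0],[-0.2,1,0.2,0,0,0]]

```text
time_s: 12.98
eef_pos: [506.2, 195.2, 427.2]
ee_rot: [-0.001, 0.998, 0.055, -0.005]
force: [0.7, -0.3, -0.2]
grip_width: 1.0
```

```bash
python3 shot.py wrist w8
```

```text
12.97 [506.2 195.2 427.2] [-5.000e-04  9.985e-01  5.510e-02 -5.000e-03] [0.152 0.338 1.404 0.002 1.409 1.612] [ 0.7 -0.3 -0.2] 1.0
```

View pics/w8.png

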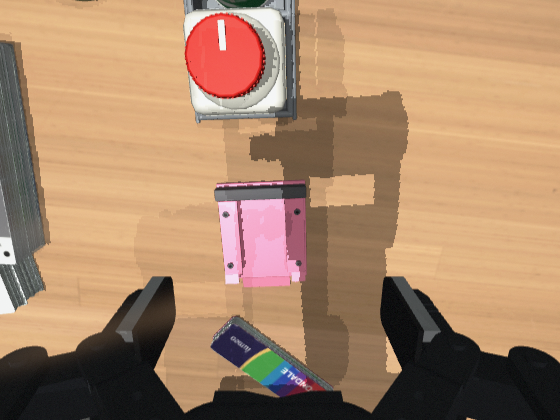

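```bash
cat > cap.py <<'E'
import sys,json
from h import *
f=sys.argv[1]; z=float(sys.argv[2]) if len(sys.argv)>2 else 166
c=json.load(open(f"pics/{f}.json")); im=cv2.imread(f"pics/{f}.png")
hsv=cv2.cvtColor(im,cv2.COLOR_BGR2HSV)
m=cv2.inRange(hsv,(0,150,90),(8,255,255))|cv2.inRange(hsv,(172,150,90),(180,255,255)); m[270:]=0
n,l,st,ce=cv2.connectedComponentsWithStats(m); k=1+np.argmax(st[1:,4]); print(st[k],ce[k])
cn=cv2.findContours((l==k).astype(np.uint8),cv2.RETR_EXTERNAL,cv2.CHAIN_APPROX_NONE)[0]; cn=max(cn,key=len)[:,0]
P=np.array([onz(c,u,v,z)[:2] for u,v in cn],np.float32)
print('enclosing',cv2.minEnclosingCircle(P))
e=cv2.fitEllipse(P); print('ellipse',e)
w=(l!=k)&(cv2.inRange(hsv,(0,0,150),(180,60,255))>0)
x,y,W,H=st[k][:4]; hull=np.zeros(m.shape,np.uint8); cv2.fillPoly(hull,[cv2.convexHull(cn)],1)
w&=cv2.erode(hull,np.ones((5,5)))>0; vv,uu=np.where(w)
if len(uu): 
    Q=np.array([onz(c,u,v,z)[:2] for u,v in zip(uu,vv)]); print('mark mid',Q.mean(0),len(Q))
cv2.imwrite(f"pics/{f}c.png",cv2.resize(im[max(0,y-40):y+H+60,max(0,x-60):x+W+60],None,fx=3,fy=3,interpolation=cv2.INTER_CUBIC))
E
python3 cap.py w8
```

```text
[ 185   13   80   85 5019] [224.26220363  56.4168161 ]
enclosing ((597.541015625, 238.3390350341797), 23.633419036865234)
ellipse ((597.58154296875, 238.4823455810547), (45.65412902832031, 46.14262008666992), 168.85064697265625)
mark mid [609.37516665 240.78436981] 196
```

View pics/w8c.png

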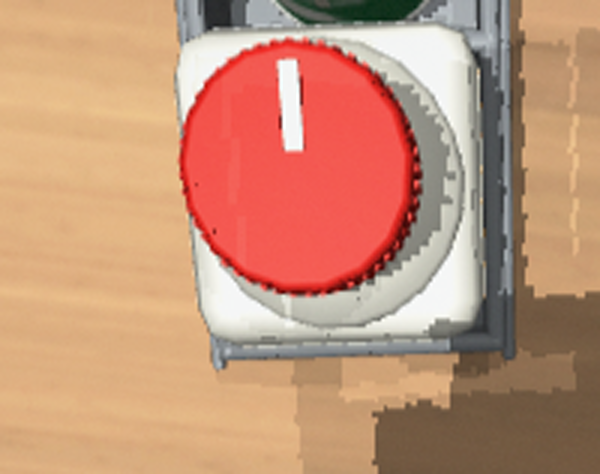

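The crop shows the red cap with its white mark pointing up-image, the bottle in its tray, and the green tin behind it. Cap centre is about (597.6,238.4). Moving closer and re-measuring.

Call:
drive_tool:
  rows:
    - [[0.4,0.2,-0.2,0,0.003,0],[0.8,0.42,-0.5,0,0.003,0],[0.88,0.43,-0.5,0,0.003,0],[0.88,0.43,-0.5,0,0.003,0],[0.88,0.43,-0.5,0,0.003,0]]

```text
time_s: 13.65
eef_pos: [593.8, 237.2, 378.8]
ee_rot: [-0.001, 0.999, 0.054, -0.006]
force: [-0.3, 0.3, 0.1]
grip_width: 0.998
```

```bash
python3 shot.py wrist w9; python3 cap.py w9
```

```text
13.65 [593.8 237.2 378.8] [-8.000e-04  9.985e-01  5.440e-02 -6.300e-03] [0.197 0.591 1.149 0.003 1.414 1.658] [-0.3  0.3  0.1] 0.998
[ 235  183   86   85 5223] [277.7183611  227.28738273]
enclosing ((599.8619384765625, 239.57562255859375), 24.61637306213379)
ellipse ((599.154296875, 239.10691833496094), (45.77431106567383, 47.06199645996094), 98.09319305419922)
mark mid [609.0801367  240.56727023] 189
```

View pics/w9.png

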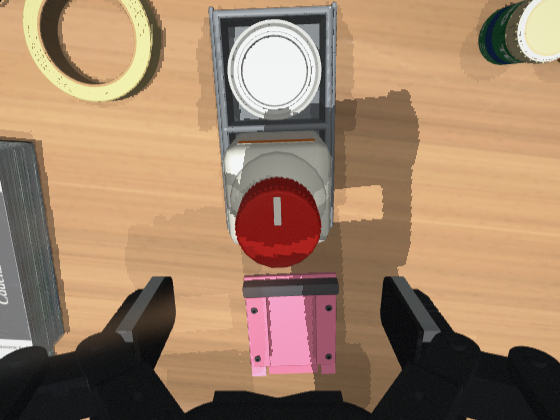

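The cap is centred between the fingers. Combining the two views (side ribs bias each a little) gives centre ≈ (597.5,239.0). Descending so the tips sit at about z 140, and taking out a small tool tilt.

Call:
drive_tool:
  rows:
    - [[0.037,0.018,-0.2,0,-0.008,0],[0.037,0.018,-0.4,0,-0.008,0],[0.037,0.018,-0.6,0,-0.008,0],[0.037,0.018,-0.67,0,-0.008,0],[0.037,0.018,-0.67,0,-0.008,0]]

```text
time_s: 14.32
eef_pos: [597.3, 239.0, 312.6]
ee_rot: [-0.001, 0.999, 0.054, 0.0]
force: [-0.6, 0.4, 0.3]
grip_width: 0.996
```

```bash
python3 shot.py wrist w10
```

```text
14.32 [597.3 239.  312.6] [-5.000e-04  9.985e-01  5.440e-02  3.000e-04] [1.990e-01 6.490e-01 1.227e+00 1.000e-03 1.265e+00 1.660e+00] [-0.6  0.4  0.3] 0.996
```

View pics/w10.png

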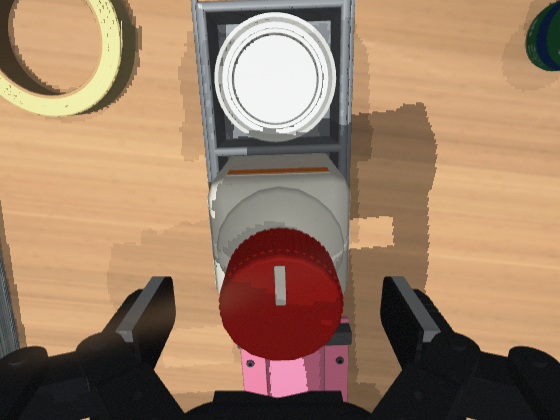

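The cap (columns 219–343) sits midway between the pads (174, 383). Closing.

Call:
drive_tool:
  rows:
    - [[0,0,0,0,0,0],[0,0,0,0,0,0],[0,0,0,0,0,0],[0,0,0,0,0,0],[0,0,0,0,0,0],[0,0,0,0,0,0]]
  fingers: -0.5
  force: 80

```text
time_s: 15.12
eef_pos: [597.5, 238.8, 313.8]
ee_rot: [-0.0, 0.999, 0.054, 0.001]
force: [0.3, -2.1, 4.8]
grip_width: 0.533
```

Call:
drive_tool:
  rows:
    - [[0,0,-0.02,0,0,0],[0,0,-0.04,0,0,0],[0,0,-0.05,0,0,0],[0,0,-0.05,0,0,0]]

```text
time_s: 15.62
eef_pos: [597.6, 238.6, 310.1]
ee_rot: [-0.0, 0.999, 0.054, 0.002]
force: [-1.4, -2.1, 7.8]
grip_width: 0.529
```

```bash
python3 shot.py wrist w11
```

```text
15.62 [597.6 238.6 310.1] [-0.      0.9985  0.0544  0.0019] [ 0.198  0.651  1.23  -0.     1.257  1.66 ] [-1.4 -2.1  7.8] 0.529
```

View pics/w11.png

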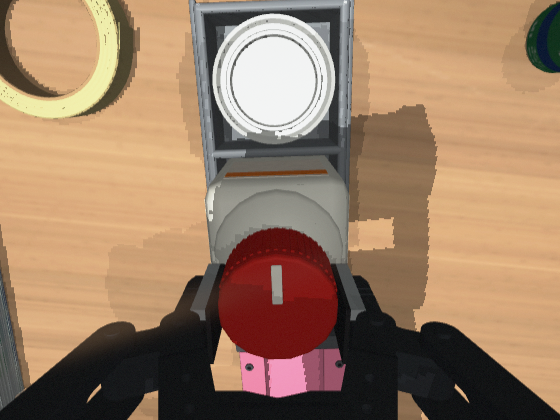

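Gripped (width 0.53, about 45 mm). Reaction is 7.8 N, i.e. about 2.4 mm down. Pressing 2 mm further.

Call:
drive_tool:
  rows:
    - [[0,0,-0.03,0,0,0],[0,0,-0.035,0,0,0],[0,0,-0.035,0,0,0],[0,0,-0.035,0,0,0]]

```text
time_s: 16.18
eef_pos: [597.7, 238.4, 308.1]
ee_rot: [0.0, 0.999, 0.054, 0.003]
force: [-3.0, -3.1, 10.0]
grip_width: 0.532
```

Call:
drive_tool:
  rows:
    - [[0,0,-0.015,0,0,0.1],[0,0,-0.015,0,0,0.2],[0,0,-0.015,0,0,0.3],[0,0,-0.015,0,0,0.4],[0,0,-0.015,0,0,0.5],[0,0,-0.015,0,0,0.6],[0,0,-0.015,0,0,0.7],[0,0,-0.015,0,0,0.78],[0,0,-0.015,0,0,0.78],[0,0,-0.015,0,0,0.78]]

```text
time_s: 17.42
eef_pos: [597.9, 238.2, 308.2]
ee_rot: [-0.001, 0.786, 0.619, 0.003]
force: [-2.2, -3.0, 9.7]
grip_width: 0.528
```

```bash
python3 shot.py wrist w12
```

```text
17.43 [597.9 238.2 308.2] [-6.000e-04  7.857e-01  6.187e-01  3.100e-03] [0.197 0.653 1.232 0.004 1.252 0.432] [-2.2 -3.   9.7] 0.528
```

View pics/w12.png

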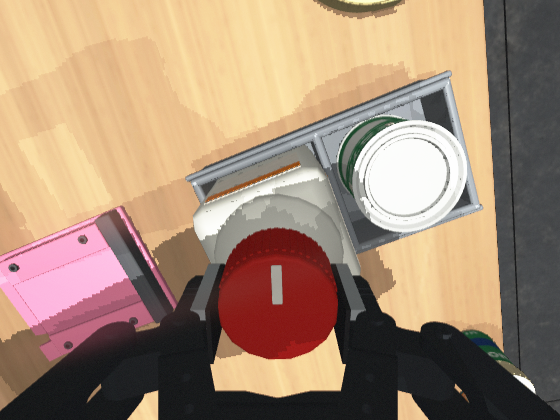

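The mark is unchanged relative to the gripper while the tray appears rotated, so the cap turned with the tool by about 1.23 rad and stayed pressed. Lifting gently.

Call:
drive_tool:
  rows:
    - [[0,0,0.03,0,0,0],[0,0,0.06,0,0,0],[0,0,0.09,0,0,0],[0,0,0.12,0,0,0],[0,0,0.12,0,0,0]]

```text
time_s: 18.1
eef_pos: [597.9, 238.2, 320.2]
ee_rot: [-0.001, 0.786, 0.619, 0.003]
force: [-0.3, -1.1, -0.5]
grip_width: 0.53
```

```bash
python3 shot.py wrist w13
```

```text
18.1 [597.9 238.2 320.2] [-6.000e-04  7.857e-01  6.186e-01  3.000e-03] [0.197 0.642 1.219 0.004 1.277 0.433] [-0.3 -1.1 -0.5] 0.53
```

View pics/w13.png

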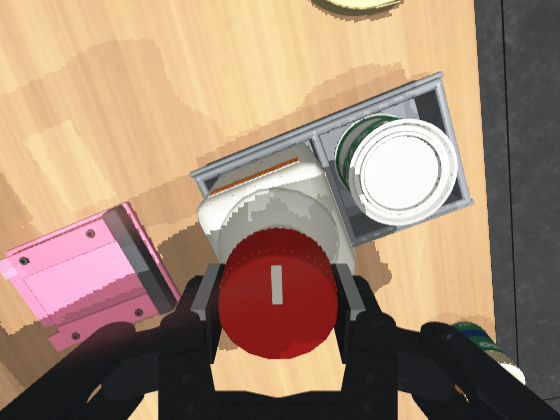

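The force is only the cap's weight and the bottle stayed in its tray. Raising to about 75 mm above the mouth.

Call:
drive_tool:
  rows:
    - [[0,0,0.1,0,0,0],[0,0,0.25,0,0,0],[0,0,0.4,0,0,0],[0,0,0.55,0,0,0],[0,0,0.7,0,0,0],[0,0,0.8,0,0,0],[0,0,0.84,0,0,0],[0,0,0.84,0,0,0],[0,0,0.84,0,0,0]]

```text
time_s: 19.27
eef_pos: [597.9, 238.2, 403.6]
ee_rot: [-0.001, 0.786, 0.619, 0.002]
force: [0.8, -0.3, -0.7]
grip_width: 0.53
```

Call:
drive_tool:
  rows:
    - [[0,0,0,0,0,0],[0,0,0,0,0,0],[0,0,0,0,0,0]]

```text
time_s: 19.65
eef_pos: [597.9, 238.1, 403.5]
ee_rot: [-0.001, 0.786, 0.619, 0.002]
force: [0.6, 0.4, -0.5]
grip_width: 0.526
```

```bash
python3 shot.py wrist w14; python3 shot.py side s14; python3 -c "
import cv2;im=cv2.imread('pics/s14.png')[140:320,150:350];cv2.imwrite('pics/s14c.png',cv2.resize(im,None,fx=3.3,fy=3.3,interpolation=cv2.INTER_CUBIC))"
```

```text
19.65 [597.9 238.1 403.5] [-0.0009  0.7857  0.6186  0.0025] [0.197 0.583 1.097 0.004 1.458 0.433] [ 0.6  0.4 -0.5] 0.526
19.7 [597.9 238.2 403.5] [-0.0008  0.7857  0.6186  0.0025] [0.197 0.583 1.097 0.004 1.458 0.433] [ 0.8  0.1 -0.3] 0.526
```

View pics/s14c.png

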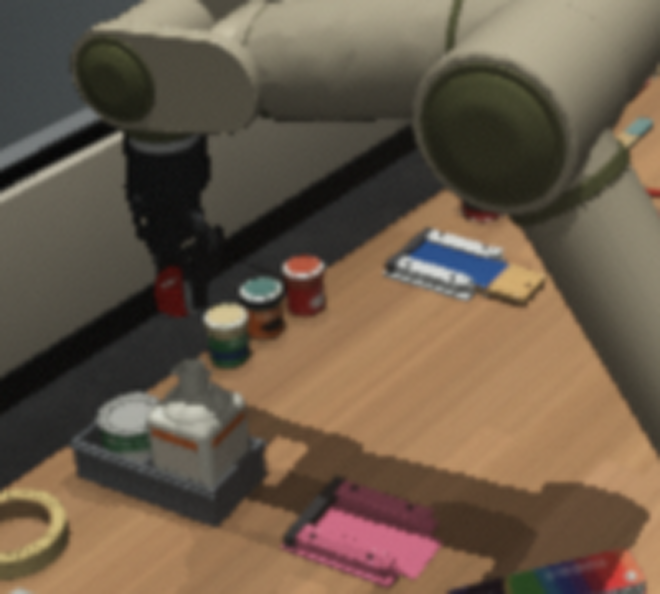

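View pics/w14.png

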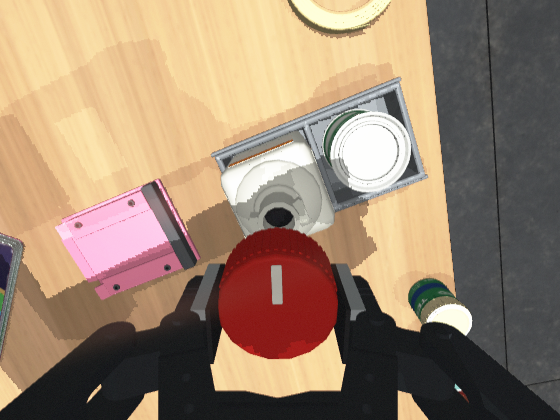

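The side view shows the cap held upright above the open neck, the bottle in its tray, the panel in the silver holder and the pots where they stood. The wrist view shows the open mouth at (278,217) just below the cap. Handing in.

```bash
python3 -c "
from rig import ctrl
print(ctrl.sense()['dq'].round(4), ctrl.finish_job())"
```

```text
the job is handed in; nothing more can be done
[-0.0011  0.0007 -0.0004  0.0021  0.0001 -0.0003] None
```

The job is handed in at about 19.7 s of the 58 s allowed. The rig reports no verdict.

**Panel:** I slid it coated end first into the small silver holder until I felt about 31 N at the stop, then released it. In the close-up the blue coat runs right up to the stop face. One check was about 1 mm off: the blue edge measured roughly 17 mm outside the mouth against the expected 16. That is within camera error and inside the 4 mm tolerance.

**Cap:** I pressed it down to about 10 N (4 to 5 mm) and turned it about 1.23 rad anticlockwise. The white mark stayed fixed relative to the gripper, so the cap did not slip. It then lifted free with only its own weight on the wrist. It is now held still and upright, with its lower edge an estimated 74 mm above the mouth.

**Surroundings:** The last pictures show the bottle still standing in its tray. The green tin and the pots in view have not moved; I did not check every bystander separately at the end.

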